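# Unbolt the paint chest and open it for class

### The arm

A 6-joint arm with a two-finger parallel gripper is mounted at the origin on the work surface. World frame = base frame: x ahead of the robot, y to its left, z up, the work surface at z = 0. Lengths are in m, angles in rad, forces in N, time in s.
With the tool pointing down it reaches from about 0.35 to 0.975 m from the base axis. Payload 4.9 kg.
Tool frame: the origin (TCP) lies midway between the tips of the shut fingers; the grasp point (between the pads) lies 19 mm behind it; z points along the fingers, y is the line along which they close (so a half turn about z gives the same grasp; the last joint's range is limited). The gripper opens to 85 mm and grips with 20 to 120 N. Pads are 22 mm wide; open, the fingers measure 114 mm over their backs; the gripper's body (76 mm by 85 mm) begins 54 mm behind the grasp point. The pads swing forward as they close: fully open they stand 13 mm farther back than shut.
Start: joints at [1.083, 0.053, 1.613, -0, 1.476, -0.119], TCP at [0.225, 0.583, 0.231] pointing down, gripper open.
Joint ranges: [-3.01, 3.01], [-1.01, 2.22], [0.06, 2.58], [-1.02, 4.17], [0.09, 2.62], [-3.14, 3.14]. Speed limits (rad/s): [2.57, 2.57, 3.14, 3.14, 3.14, 3.14].

### API

Orientations are given as a unit quaternion [w, x, y, z].
In Python, from plant import * gives the robot as it stands.
- The arm moves only by the tool jog_arm, never from a script. Its argument "targets" is a list of rows, each a list of 3 entries, a list of its own where there are three numbers: the shift along the tool's x, y, z in units of 25 mm (1.0 is 25 mm), then the turn, a rotation vector about the tool's x, y, z in units of 8 degrees (1.0 is 8 degrees), then the opening in per cent of the stroke, from 0 (shut) to 100 (fully open). A call has 1 to 8 rows; each row is the pose to reach, as a shift and turn from the pose commanded when the call began, along the tool's axes at that moment; what a row does not reach only later rows make up. A row lasts 1/8 s, in which the tool goes at most 62.5 mm and 10.7 degrees, less where a joint would pass 70% of its speed; a pose out of reach is approached as far as the arm can. A call with a gripper value outside its range is refused whole. The fingers move at their own pace and stop on an object; the grip force is fixed at half the most. Time passes only in rows, so rows that repeat a pose let the fingers close. It gives the time, the measured TCP pose, the force, the opening and the grip force at its end, in the units of the state.
- state(): the state, without advancing time (a new reading comes with each control period).
- grab_frame(name): name is "scene" or "top"; returns (picture, depth): 480x640x3 uint8, red, green, blue; 480x640 float32, m along the optical axis (not along the pixel's ray), 0 where there is no reading.
- camera_params(name): a dict with "fovy" (degrees; the focal length in pixels is half the picture's height over the tangent of half this angle, whatever the lens; pixels are square), "cx", "cy" (the principal point, pixels), "rvec" (rotation vector, rad) and "tvec" (3), from world to camera coordinates, as OpenCV has them. Camera axes: x right, y down, z forward; pixel columns grow to the right and rows downward; lengths in m; the calibration is good to about 2 mm. A picture is of the moment at which its call begins. camera_params takes no time and is no camera call.
- job_done(): hands the job in; it is judged then, once.
The state is a dict: "time": time; "joint_pos": joint angles; "joint_vel": joint speeds; "joint_efforts": joint torques, N m; "tool_pos": TCP position; "tool_rot": TCP orientation; "contact_force": force on the tool from outside, world axes, zero at the start; "ft_torque": the same for the moment, N m; "gripper_width": opening from 0.0 (shut) to 1.0 (fully open); "grasp_force": force on a finger pad.
Only numpy, scipy, OpenCV 4.12 (cv2) and the standard library are available. Lean on these libraries where they do the work, as an engineer would, in place of code of your own. Each camera call takes 0.05 s, during which the arm holds its last target. There are 200 camera calls.

### The job

Open the paint chest for the class: lift the bolt's handle clear of its notch, draw the bolt back out of the lid and let the handle drop fully into the open notch, so that the bolt stays back. Then swing the lid up until it stands about upright by itself, and let go. Leave the jars, the mug and the other things around it where they are.

Things in the scene. Friction and masses are not known exactly. Their poses are not given: they have to be found in the camera images.
- chest: plywood paint chest fixed to the table, 200 (x) x 460 (y) x 125 mm (z). Origin: centre of its underside, z up, front face at x = -100 mm. Its frame is used for all coordinates below. Right half of its top (y < 0) is a fixed deck, left half (y > 0) the lid, hinged at the rear, tops at z = 125 mm. A steel barrel bolt on the deck runs along y and holds the lid shut; it is drawn back towards -y.
- bolt_axis (a point): point on the bolt rod's axis beside the closed notch: x = -60, y = -46, z = 145 mm, fixed to the chest. The rod (14 mm diameter, parallel to y) and its handle slide along and turn together about this axis. Sliding takes about 3 N; the handle turns freely, can be raised 70 degrees at most and falls back when let go.
- bolt_ball (a point): centre of the steel ball (24 mm diameter) ending the bolt's handle, 70 mm from the rod's axis; handle arm a square bar of 10 mm. It starts about level (3 degrees down) in the closed notch, at about x = -130, y = -46, z = 141 mm, in front of the chest with only the table beneath it; it turns about the axis and slides with the rod.
- closed_notch (a point): middle of the floor of the closed notch (14 mm wide, 12 mm deep) in the upright steel guard plate: x = -80, y = -46, z = 139 mm. The plate is 18 to 22 mm in front of the axis, its top edge 6 mm above the axis, and goes on to the right. The arm clears it once the handle is raised 35 degrees; let go past the notch, the handle rides on the edge, ball 33 to 40 mm above the axis.
- rear_saddle (a point): rod clip on the axis at y = -166 mm (a like one at y = -18), top 12 mm above the axis. Between them, 22 to 26 mm in front of the axis, a hand-fitted catch plate with edges as high as the guard plate's has the open notch, alike and with 2 mm play each side, 48 to 76 mm to the right (-y) of the closed one: not measured, feel where the handle drops. The bolt's own stop is at 84 mm.
- keeper (a point): middle of the steel keeper on the lid that takes the rod's end: x = -60, y = 32, z = 145 mm with the lid shut, 22 mm long along y, 33 mm tall above the lid. The rod's end is clear of the keeper and lid once drawn back 45 mm.
- lid_knob (a point): centre of the wooden ball knob (28 mm diameter) on the lid, 30 mm above the lid's top; with the lid shut at x = -75, y = 120, z = 155 mm. The lid is 176 x 228 x 15 mm, 0.45 kg; its front edge is 27 mm in front of the knob.
- lid_hinge (a point): point on the lid's hinge line, fixed to the chest: x = 75, y = 120, z = 115 mm; the line is parallel to the chest's y. The knob goes round it at a radius of 155 mm; with the lid upright the knob is on the lid's far side (+x), 40 mm behind the hinge line and 265 mm above the table.
- lid (a joint): opening angle of the lid: 0 shut, grows as its front edge goes up, about 1.57 upright, 1.75 at its stop. The hinge is stiff (about 7 N at the knob) and the lid stays where it is left.
- deck_jar: small lidded paint jar, 56 mm diameter, 75 mm tall, standing on the rear of the chest's deck; leave alone. Origin under its centre.
- side_jar: lidded jar, 66 mm diameter, 110 mm tall, on the table at the chest's left end; leave alone. Origin under its centre.
- mug: metal mug with three brushes, 80 mm diameter, 90 mm tall (brushes to 195 mm), on the table at the chest's right end; leave alone. Origin under its centre.
- eraser: white eraser, 62 x 26 x 14 mm, in front of the chest; leave alone. Origin under its centre.
- sander: cork sanding block, 110 x 62 x 36 mm, in front of the chest; leave alone. Origin under its centre.
- tape: roll of paper tape lying flat, 104 mm diameter, 25 mm tall; leave alone. Origin under its centre.
- tin: tin of primer, 72 mm diameter, 100 mm tall, right of the chest's front; leave alone. Origin under its centre.

How it is judged:
By the outcome, as a careful person would: the job done as asked, in the order asked, and still so for the second after the job is handed in, with the robot touching nothing.
It also fails if it takes over 61 s, if anything falls off the work surface, if the arm or the gripper's body presses on something with over 40 N, if the wrist force passes 120 N, or if a joint passes its speed limit or range.

## Working session

There is one attempt and no reset: what is moved stays moved. The work goes in short steps, Python scripts to look and compute and a tool call to move; the robot and the scene stay as the last step left them, time stands still between calls to the robot, and variables do not carry over. Pictures are saved under pics/ and viewed, at most 10 in all, crops included, and the job is handed in when it is done.

Besides the shell and the picture viewer there is one more tool, called after ">>>" as name(argument=value, ...) on one line, values as JSON. jog_arm: Moves the arm, as the interface text tells. Its arguments: {"type":"object","properties":{"targets":{"type":"array"}},"required":["targets"]}

```bash
mkdir -p pics && cat > h.py <<'E'
from plant import *
import numpy as np, cv2
def cam(n):
    p=camera_params(n); f=240/np.tan(np.radians(p["fovy"]/2))
    R=cv2.Rodrigues(np.array(p["rvec"],float))[0]; return f,p["cx"],p["cy"],R,np.array(p["tvec"],float)
def cloud(n,d):
    f,cx,cy,R,t=cam(n); v,u=np.mgrid[:480,:640]
    P=np.stack([(u-cx)/f*d,(v-cy)/f*d,d],-1); return (P-t)@R
def proj(n,X):
    f,cx,cy,R,t=cam(n); c=np.atleast_2d(X)@R.T+t; return np.c_[f*c[:,0]/c[:,2]+cx,f*c[:,1]/c[:,2]+cy]
E
python3 - <<'E'
from h import *
for n in("scene","top"):
    im,d=grab_frame(n); cv2.imwrite(f"pics/{n}0.png",im[...,::-1]); np.save(n+"0.npy",d); print(n,camera_params(n))
print(state())
E
```

```text
scene {'fovy': 42.93893818993505, 'cx': 321.1972133898219, 'cy': 232.40460707942023, 'rvec': array([ 1.08048775,  2.54471901, -0.82533442]), 'tvec': array([ 0.37255032, -0.25599987,  1.74186451])}
top {'fovy': 51.68441540346555, 'cx': 319.3366937534377, 'cy': 235.84309706723084, 'rvec': array([ 2.1573862 , -2.16352649,  0.07120808]), 'tvec': array([0.02459314, 0.5290212 , 1.00076339])}
{'time': 0.1, 'joint_pos': array([ 1.08300305e+00,  5.33005944e-02,  1.61417100e+00,  2.03395244e-06,
        1.47602115e+00, -1.19026680e-01]), 'joint_vel': array([-4.51554675e-04, -2.48151313e-03, -1.57716512e-03,  7.30282103e-04,
       -6.12952669e-05,  8.52492012e-04]), 'joint_efforts': array([ 4.01926254e-04, -3.94904959e+01, -3.71363068e+01, -1.02027755e-04,
        3.89794295e-03,  6.42010818e-06]), 'tool_pos': array([0.22503378, 0.5824653 , 0.23017138]), 'tool_rot': array([-2.84816620e-04,  1.83340331e-01,  9.83049043e-01, -9.06346731e-04]), 'contact_force': array([1.22161435, 0.41126029, 0.28058487]), 'ft_torque': array([-0.07053737,  0.05630692,  0.00109891]), 'grasp_force': 0.0, 'gripper_width': 1.0018322910705266}
```

View pics/scene0.png

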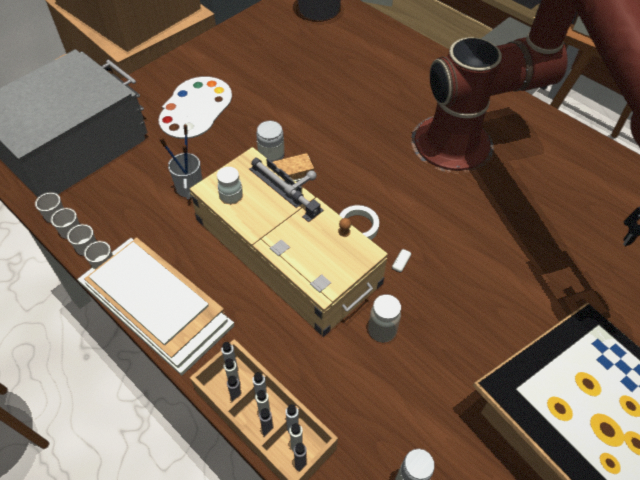

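View pics/top0.png

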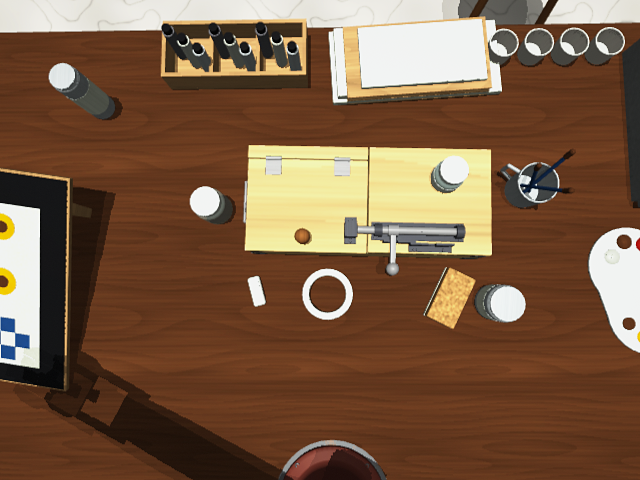

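The top view shows the yellow chest at px (245–491, 147–255), with the handle ball at (392,269), the knob at (302,236), the tape at (327,294), the sander at (450,298) and the tin at (500,303). The scene view agrees. Next I measure the chest frame.

```bash
python3 - <<'E'
from h import *
d=np.load("top0.npy"); P=cloud("top",d); im=cv2.imread("pics/top0.png"); hsv=cv2.cvtColor(im,cv2.COLOR_BGR2HSV)
m=(abs(P[...,2]-.125)<.012)&(d>0); m[:140]=0; m[262:]=0; m[:,:235]=0; m[:,500:]=0
mm=cv2.morphologyEx(m.astype(np.uint8),cv2.MORPH_OPEN,np.ones((5,5)))
q=P[mm>0]; print(len(q),np.median(q[:,2])); r=cv2.minAreaRect((q[:,:2]*1000).astype(np.float32)); print(r, cv2.boxPoints(r))
for n,(u,v) in dict(ball=(392,269),knob=(302,236),tin=(507,303),sander=(453,290),tape=(327,273),mug=(520,180),djar=(455,167),eraser=(257,291),sjar=(205,200)).items():
    w=P[v-3:v+4,u-3:u+4].reshape(-1,3); print(n,np.round(np.median(w,0),4),w[:,2].max().round(4))
# hinge seam between lid and deck & knob mask
k=(P[...,2]>.14)&(P[...,2]<.19); 
K=k.copy();K[:,:290]=0;K[:,315:]=0;K[:222]=0;K[250:]=0; print("knob",P[K].mean(0),P[K].min(0),P[K].max(0))
B=(P[...,2]>.125)&(P[...,2]<.17);B[:262]=0;B[280:]=0;B[:,:380]=0;B[:,405:]=0; print("ball",P[B].mean(0),P[B].min(0),P[B].max(0))
E
```

```text
22939 0.1243537167785752
((589.5888061523438, -70.78089904785156), (460.4248046875, 202.645751953125), 88.58301544189453) [[ 482.6041  -298.41736]
 [ 685.18787 -303.42847]
 [ 696.5735   156.85556]
 [ 493.98975  161.86667]]
ball [ 0.4569 -0.1107  0.1516] 0.1551
knob [0.5156 0.0501 0.1676] 0.1732
tin [ 0.3942 -0.3306  0.0997] 1.046
sander [ 0.4175 -0.2463  0.0355] 0.0384
tape [0.4523 0.0075 0.0235] 0.027
mug [ 0.6413 -0.3999  0.008 ] 0.0932
djar [ 0.6313 -0.2161  0.1994] 0.2023
eraser [0.4155 0.153  0.0141] 0.0189
sjar [0.5916 0.2409 0.1091] 1.046
knob [0.51765209 0.05063629 0.16386355] [0.50526982 0.03807314 0.15510554] [0.53105236 0.06342526 0.17315178]
ball [ 0.4589195  -0.11137161  0.14885193] [ 0.44804585 -0.12238033  0.14116697] [ 0.46972928 -0.10085539  0.15505908]
```

```bash
cat >> h.py <<'E'
from scipy.spatial.transform import Rotation as Ro
YAW=np.radians(-1.42); C=np.array([.5896,-.0708,0]); RC=Ro.from_euler('z',YAW).as_matrix()
def ch(p): return C+RC@(np.array(p,float)/1000)      # chest mm -> world m
def inch(w): return (RC.T@(np.array(w)-C))*1000
RT=RC@np.diag([-1,1,-1.])                            # tool x=-chest x, y=chest y, z down
def go(p,R=RT):                                      # chest mm TCP target -> units
    s=state(); w,x,y,z=s["tool_rot"]; T=Ro.from_quat([x,y,z,w])
    print(np.round(T.inv().apply(ch(p)-s["tool_pos"])/.025,2), np.round(np.degrees((T.inv()*Ro.from_matrix(R)).as_rotvec())/8,2), "tcp",np.round(inch(s["tool_pos"]),1),"F",np.round(s["contact_force"],1),"t",round(s["time"],2))
E
python3 -c "
from h import *
go([-130,-45,250])"
```

```text
[-18.73 -22.57  -0.75] [-0.01 -0.   -2.46] tcp [-380.6  644.   230.2] F [1.2 0.4 0.3] t 0.1
```

>>> jog_arm(targets=[[[-1.5,-1.8,-0.7],[0,0,-0.6],100],[[-3.4,-4.1,-0.7],[0,0,-1.2],100],[[-5.0,-6.0,-0.7],[0,0,-1.8],100],[[-6.6,-8.0,-0.7],[0,0,-2.46],100],[[-8.1,-9.8,-0.7],[0,0,-2.46],100],[[-9.6,-11.6,-0.7],[0,0,-2.46],100],[[-11.1,-13.4,-0.7],[0,0,-2.46],100],[[-12.6,-15.2,-0.7],[0,0,-2.46],100]])

```text
time: 1.1
tool_pos: [0.3821, 0.113, 0.2485]
tool_rot: [0.0, 0.013, 1.0, 0.0]
contact_force: [0.7, -0.8, -0.2]
gripper_width: 1.002
grasp_force: 0.0
```

```bash
python3 -c "
from h import *
go([-130,-45,220])"
```

```text
[-3.28 -8.94  1.14] [ 0.  0. -0.] tcp [-211.9  178.6  248.5] F [ 0.7 -0.8 -0.2] t 1.1
```

>>> jog_arm(targets=[[[-0.8,-2.2,0],[0,0,0],100],[[-1.6,-4.4,0],[0,0,0],100],[[-2.4,-6.6,0.4],[0,0,0],80],[[-3.0,-8.2,0.8],[0,0,0],80],[[-3.28,-8.94,1.14],[0,0,0],70],[[-3.28,-8.94,1.14],[0,0,0],70]])

```text
time: 1.85
tool_pos: [0.4579, -0.1107, 0.2189]
tool_rot: [-0.001, 0.013, 1.0, 0.001]
contact_force: [-0.1, 0.4, 0.1]
gripper_width: 0.696
grasp_force: 0.0
```

```bash
python3 -c "
from h import *
go([-130,-45,122])"
```

```text
[-0.04 -0.08  3.88] [ 0.01 -0.02 -0.01] tcp [-130.7  -43.1  218.9] F [-0.1  0.4  0.1] t 1.85
```

>>> jog_arm(targets=[[[0,-0.08,1.5],[0,0,0],70],[[0,-0.08,3.0],[0,0,0],60],[[0,-0.08,3.85],[0,0,0],60],[[0,-0.08,3.85],[0,0,0],20],[[0,-0.08,3.85],[0,0,0],0],[[0,-0.08,3.85],[0,0,0],0],[[0,-0.08,3.85],[0,0,0],0]])

```text
time: 2.72
tool_pos: [0.4585, -0.1119, 0.1247]
tool_rot: [0.0, 0.012, 1.0, 0.001]
contact_force: [-2.6, 5.2, 0.7]
gripper_width: 0.24
grasp_force: 58.7
```

```bash
python3 - <<'E'
from h import *
s=state(); go([-130,-46,122]); print(s["gripper_width"],s["grasp_force"])
im,d=grab_frame("scene"); u,v=proj("scene",ch([-120,-46,141]))[0].astype(int); print(u,v)
cv2.imwrite("pics/g1.png",cv2.resize(im[max(v-70,0):v+70,u-90:u+90,::-1],None,fx=4,fy=4))
E
```

```text
[-0.   -0.07  0.11] [ 0.01  0.   -0.  ] tcp [-130.   -44.3  124.7] F [-2.6  5.2  0.7] t 2.73
0.2403882492954975 58.72576653957367
308 177
```

View pics/g1.png

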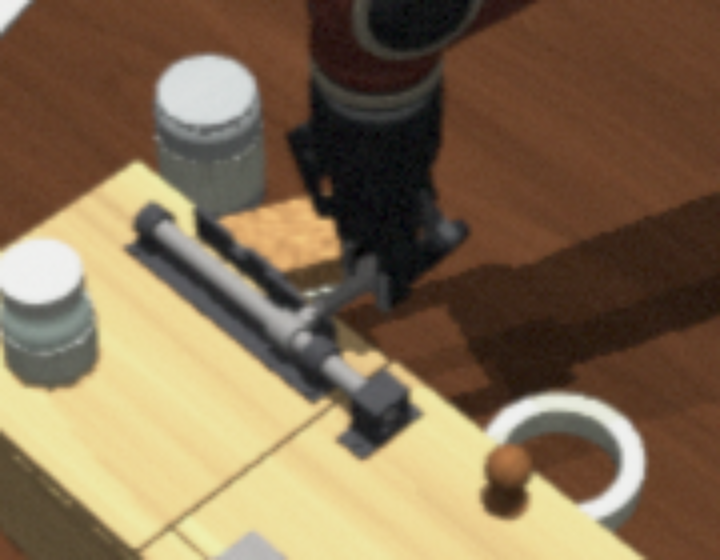

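The fingers hold the ball and the notch is still engaged. Now I lift along the arc.

>>> jog_arm(targets=[[[0,-0.06,-0.2],[0,0,0],0],[[-0.01,-0.06,-0.39],[0,0,0],0],[[-0.09,-0.06,-0.87],[0,0,0],0],[[-0.21,-0.06,-1.22],[0,0,0],0],[[-0.37,-0.06,-1.55],[0,0,0],0],[[-0.58,-0.06,-1.85],[0,0,0],0],[[-0.82,-0.06,-2.13],[0,0,0],0],[[-0.82,-0.06,-2.13],[0,0,0],0]])

```text
time: 3.78
tool_pos: [0.4807, -0.1147, 0.1785]
tool_rot: [0.002, 0.012, 1.0, -0.0]
contact_force: [4.6, 1.3, -5.6]
gripper_width: 0.235
grasp_force: 62.7
```

```bash
python3 -c "
from h import *
go([-109.5,-86,177]);s=state();print(s['gripper_width'],s['grasp_force'])"
```

```text
[ 0.07 -1.57  0.06] [-0.    0.03  0.  ] tcp [-107.8  -46.6  178.5] F [ 4.6  1.3 -5.6] t 3.77
0.2351411488753295 62.69920349121094
```

>>> jog_arm(targets=[[[0,-0.2,0],[0,0,0],0],[[0,-0.6,0],[0,0,0],0],[[0,-1.0,0],[0,0,0],0],[[0,-1.4,0],[0,0,0],0],[[0,-1.68,0],[0,0,0],0],[[0,-1.68,0],[0,0,0],0]])

```text
time: 4.53
tool_pos: [0.4789, -0.1573, 0.1777]
tool_rot: [0.001, 0.013, 1.0, -0.001]
contact_force: [5.9, -0.9, -4.9]
gripper_width: 0.237
grasp_force: 62.7
```

```bash
python3 -c "
from h import *
go([-109.5,-88,177]);s=state();print(s['gripper_width'],s['grasp_force'])"
```

```text
[0.04 0.05 0.03] [-0.01  0.02 -0.01] tcp [-108.5  -89.2  177.7] F [ 5.9 -0.9 -4.9] t 4.53
0.23698950380961512 62.7280068397522
```

>>> jog_arm(targets=[[[0.18,0,0.22],[0,0,0],0],[[0.36,0,0.44],[0,0,0],0],[[0.36,0,0.44],[0,0,0],35],[[0.36,0,0.44],[0,0,0],35],[[0.36,0,0.44],[0,0,0],35]])

```text
time: 5.15
tool_pos: [0.4687, -0.1566, 0.1665]
tool_rot: [-0.0, 0.013, 1.0, -0.0]
contact_force: [-0.6, 0.6, -0.3]
gripper_width: 0.35
grasp_force: 0.0
```

```bash
python3 - <<'E'
from h import *
s=state(); go([-117,-88,165]); print(s["gripper_width"],s["grasp_force"])
im,d=grab_frame("scene"); u,v=proj("scene",ch([-110,-70,160]))[0].astype(int); print(u,v)
cv2.imwrite("pics/g2.png",cv2.resize(im[max(v-60,0):v+60,u-80:u+80,::-1],None,fx=5,fy=5)); print(u-80,max(v-60,0))
E
```

```text
[-0.07  0.03  0.06] [-0.   -0.   -0.01] tcp [-118.7  -88.8  166.5] F [-0.6  0.6 -0.3] t 5.15
0.3501887255037536 0.0
298 168
218 108
```

View pics/g2.png

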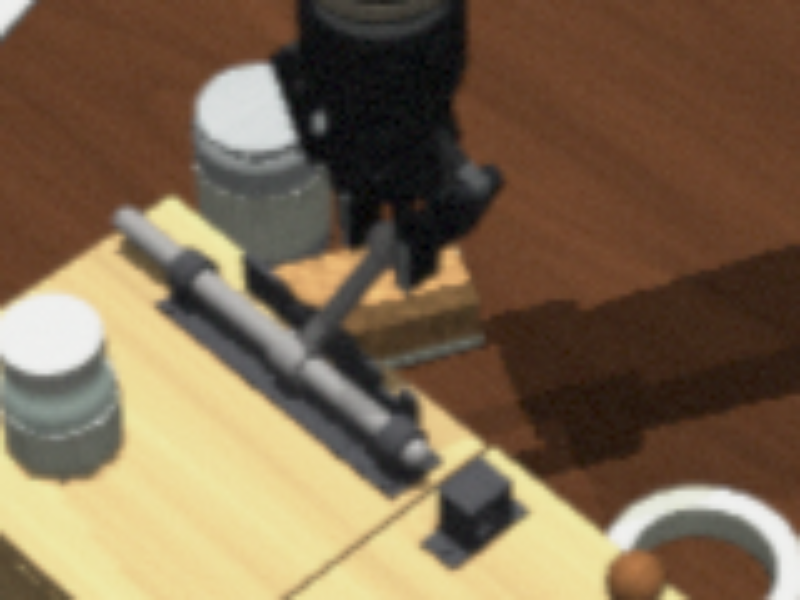

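The rod's end is clear of the keeper (crop px ~(415,455) against (478,495)). The handle rests on the edge, loose between the fingers. Next come push and back-off steps to find the open notch.

>>> jog_arm(targets=[[[0,-0.27,0],[0,0,0],35],[[0,-0.17,0],[0,0,0],35],[[0,-0.35,0],[0,0,0],35],[[0,-0.25,0],[0,0,0],35],[[0,-0.43,0],[0,0,0],35],[[0,-0.33,0],[0,0,0],35],[[0,-0.51,0],[0,0,0],35],[[0,-0.41,0],[0,0,0],35]])

```text
time: 6.2
tool_pos: [0.4686, -0.1671, 0.1664]
tool_rot: [0.0, 0.013, 1.0, -0.0]
contact_force: [-0.1, 0.5, -0.6]
gripper_width: 0.353
grasp_force: 0.0
```

```bash
cat > chk.py <<'E'
from h import *
# handle: dark/grey points in front of plate, in chest frame, scene view
im,d=grab_frame("scene"); P=(cloud("scene",d)-C)@RC*1000
m=(P[...,0]>-115)&(P[...,0]<-88)&(P[...,1]<-60)&(P[...,1]>-150)&(P[...,2]>128)&(P[...,2]<205)&(d>0)
q=P[m]
for lo in (-88,-94,-100,-106):
    w=q[(q[:,0]<lo)&(q[:,0]>lo-6)]; 
    if len(w): print(lo-3,len(w),np.round(np.median(w,0),1),np.round(w[:,1:].min(0)),np.round(w[:,1:].max(0)))
go([-117,-88,165])
E
python3 chk.py
```

```text
-91 18 [-92.2 -96.5 164.9] [-148.  146.] [-92. 172.]
-97 15 [-97.5 -96.5 170. ] [-131.  128.] [-90. 174.]
-103 14 [-103.8  -96.   170.2] [-104.  160.] [-93. 176.]
-109 73 [-110.2  -97.5  184.4] [-122.  162.] [-71. 205.]
[-0.06  0.44  0.05] [-0.01  0.   -0.01] tcp [-118.6  -98.9  166.4] F [0.2 1.1 0.4] t 6.25
```

>>> jog_arm(targets=[[[0,-0.18,0],[0,0,0],35],[[0,-0.08,0],[0,0,0],35],[[0,-0.26,0],[0,0,0],35],[[0,-0.16,0],[0,0,0],35],[[0,-0.34,0],[0,0,0],35],[[0,-0.24,0],[0,0,0],35],[[0,-0.42,0],[0,0,0],35],[[0,-0.32,0],[0,0,0],35]])

```text
time: 7.25
tool_pos: [0.4683, -0.1751, 0.1664]
tool_rot: [0.0, 0.013, 1.0, -0.0]
contact_force: [0.3, -0.3, 0.5]
gripper_width: 0.349
grasp_force: 0.0
```

```bash
python3 chk.py
```

```text
-91 14 [ -90.  -104.2  166.6] [-111.  153.] [-100.  172.]
-97 15 [ -97.1 -103.9  166.2] [-112.  129.] [-67. 172.]
-103 17 [-103.5 -104.6  172.1] [-114.  162.] [-102.  175.]
-109 69 [-110.4 -102.5  182.4] [-131.  169.] [-82. 204.]
[-0.07  0.76  0.05] [-0.    0.   -0.01] tcp [-118.6 -106.9  166.3] F [-0.4 -0.6  0. ] t 7.3
```

>>> jog_arm(targets=[[[0,-0.18,0],[0,0,0],35],[[0,-0.08,0],[0,0,0],35],[[0,-0.26,0],[0,0,0],35],[[0,-0.16,0],[0,0,0],35],[[0,-0.34,0],[0,0,0],35],[[0,-0.24,0],[0,0,0],35],[[0,-0.42,0],[0,0,0],35],[[0,-0.32,0],[0,0,0],35]])

```text
time: 8.3
tool_pos: [0.4682, -0.183, 0.1665]
tool_rot: [0.0, 0.013, 1.0, -0.0]
contact_force: [-0.1, 0.0, -0.3]
gripper_width: 0.348
grasp_force: 0.0
```

```bash
python3 chk.py
```

```text
-91 11 [ -93.  -109.1  147.7] [-116.  129.] [-60. 151.]
-97 11 [ -96.9 -110.5  144.8] [-115.  138.] [-107.  150.]
-103 9 [-101.6 -109.5  145.9] [-118.  143.] [-106.  153.]
-109 63 [-109.9 -111.3  183. ] [-141.  135.] [-92. 205.]
[-0.06  1.07  0.06] [-0.    0.   -0.01] tcp [-118.6 -114.7  166.4] F [ 0.4 -0.1 -0.5] t 8.35
```

The handle dropped at a slide of about 64 mm, and the arm now lies level. I move up and across to above the knob, then verify from the top view.

>>> jog_arm(targets=[[[0,0,-1.0],[0,0,0],40],[[0,0.4,-2.2],[0,0,0],60],[[-0.4,2.2,-2.4],[0,0,0],60],[[-0.8,4.4,-2.4],[0,0,0],60],[[-1.3,6.6,-2.4],[0,0,0],60],[[-1.6,8.6,-2.4],[0,0,0],60],[[-1.7,9.4,-2.4],[0,0,0],60],[[-1.7,9.4,-2.4],[0,0,0],60]])

```text
time: 9.35
tool_pos: [0.5165, 0.0525, 0.2262]
tool_rot: [-0.0, 0.011, 1.0, -0.0]
contact_force: [0.1, -0.0, 0.1]
gripper_width: 0.598
grasp_force: 0.0
```

```bash
python3 - <<'E'
from h import *
go([-75,120,136])
im,d=grab_frame("top"); P=(cloud("top",d)-C)@RC*1000
im2,d2=grab_frame("scene")
m=(P[...,0]>-150)&(P[...,0]<-104)&(P[...,1]<-60)&(P[...,1]>-150)&(P[...,2]>100)&(P[...,2]<205)&(d>0)
q=P[m]; b=q[q[:,0]<-117]; print(len(b),b.mean(0),b.min(0),b.max(0))
u,v=proj("scene",ch([-90,-60,150]))[0].astype(int)
cv2.imwrite("pics/v3.png",np.hstack([cv2.resize(im[200:300,340:440,::-1],(400,400)),cv2.resize(im2[v-50:v+50,u-50:u+50,::-1],(400,400))]))
E
```

```text
[-0.05 -0.06  3.61] [-0.   -0.    0.02] tcp [-76.1 121.5 226.2] F [ 0.1 -0.   0.1] t 9.35
147 [-129.36584813 -111.49472501  149.31753277] [-140.78401891 -123.0876738   138.93356253] [-117.17328712 -101.3797379   156.95349787]
```

View pics/v3.png

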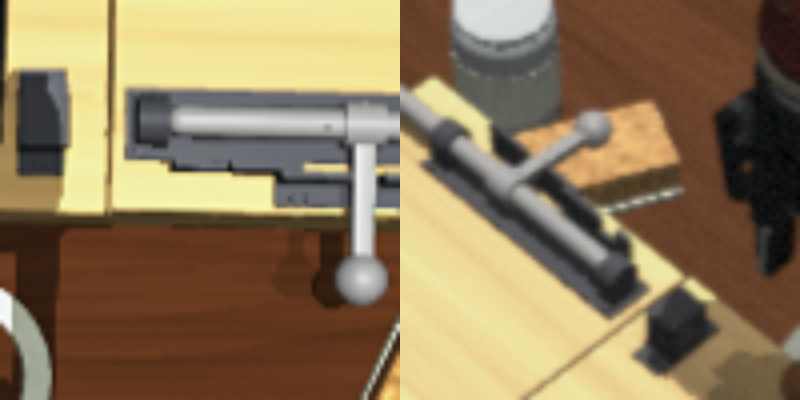

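The bolt is back with the handle level in the open notch: ball at crop px (360,280), at about the same height as when it was closed. Now I grasp the knob.

>>> jog_arm(targets=[[[-0.05,-0.06,1.5],[0,0,0],60],[[-0.05,-0.06,2.8],[0,0,0],60],[[-0.05,-0.06,3.55],[0,0,0],60],[[-0.05,-0.06,3.55],[0,0,0],20],[[-0.05,-0.06,3.55],[0,0,0],0],[[-0.05,-0.06,3.55],[0,0,0],0],[[-0.05,-0.06,3.55],[0,0,0],0]])

```text
time: 10.32
tool_pos: [0.5169, 0.0524, 0.1373]
tool_rot: [-0.001, 0.013, 1.0, 0.003]
contact_force: [-1.3, 10.8, -5.8]
gripper_width: 0.29
grasp_force: 59.1
```

```bash
python3 - <<'E'
from h import *
s=state(); go([-75,120,136]); print(s["gripper_width"],s["grasp_force"])
for a in range(0,91,6):
    t=np.radians(a); x=-150*np.cos(t)+40*np.sin(t)+150; z=150*np.sin(t)+40*np.cos(t)-40
    print(a,round(-x/25,2),round(-z/25,2))
E
```

```text
[-0.03 -0.05  0.05] [ 0.04 -0.02 -0.  ] tcp [-75.7 121.3 137.3] F [-1.3 10.8 -5.8] t 10.32
0.2899406101649931 59.12550330162048
0 -0.0 -0.0
6 -0.2 -0.62
12 -0.46 -1.21
18 -0.79 -1.78
24 -1.17 -2.3
30 -1.6 -2.79
36 -2.09 -3.22
42 -2.61 -3.6
48 -3.17 -3.93
54 -3.77 -4.19
60 -4.39 -4.4
66 -5.02 -4.53
72 -5.67 -4.6
78 -6.32 -4.6
84 -6.96 -4.53
90 -7.6 -4.4
```

>>> jog_arm(targets=[[[-0.09,-0.05,-0.31],[0,0,0],0],[[-0.2,-0.05,-0.62],[0,0,0],0],[[-0.46,-0.05,-1.21],[0,0,0],0],[[-0.79,-0.05,-1.78],[0,0,0],0],[[-1.17,-0.05,-2.3],[0,0,0],0],[[-1.6,-0.05,-2.79],[0,0,0],0],[[-2.09,-0.05,-3.22],[0,0,0],0],[[-2.09,-0.05,-3.22],[0,0,0],0]])

```text
time: 11.32
tool_pos: [0.5726, 0.0508, 0.2177]
tool_rot: [0.003, 0.011, 1.0, 0.004]
contact_force: [13.2, 13.2, -12.4]
gripper_width: 0.29
grasp_force: 60.9
```

```bash
python3 - <<'E'
from h import *
s=state(); print(s["gripper_width"],s["grasp_force"])
t=np.radians(36);go([75-150*np.cos(t)+40*np.sin(t),120,115+150*np.sin(t)+40*np.cos(t)-19])
E
```

```text
0.2896285605879203 60.9183543920517
[ 0.11 -0.05  0.05] [0.06 0.05 0.02] tcp [-20.1 121.2 217.7] F [ 13.2  13.2 -12.4] t 11.32
```

>>> jog_arm(targets=[[[-0.29,0.06,-0.15],[0,0,0],0],[[-0.55,0.06,-0.34],[0,0,0],0],[[-1.11,0.06,-0.67],[0,0,0],0],[[-1.71,0.06,-0.93],[0,0,0],0],[[-2.33,0.06,-1.14],[0,0,0],0],[[-2.96,0.06,-1.27],[0,0,0],0],[[-3.6,0.06,-1.33],[0,0,0],0],[[-3.6,0.06,-1.33],[0,0,0],0]])

```text
time: 12.32
tool_pos: [0.6613, 0.0461, 0.2533]
tool_rot: [0.001, 0.013, 1.0, -0.0]
contact_force: [-0.5, -0.5, 1.1]
gripper_width: -0.002
grasp_force: 0.0
```

```bash
python3 - <<'E'
from h import *
s=state(); print(s["gripper_width"],s["grasp_force"])
p=inch(s["tool_pos"]); k=p+[0,0,19]-[75,0,115]; print("knob rel",k,np.hypot(k[0],k[2]),"lid", np.degrees(np.arctan2(k[2],-k[0])-np.arctan2(40,150)))
go([115,120,246])
E
```

```text
-0.002208990414850856 0.0
knob rel [ -6.25957505 118.59048774 157.30388835] 157.42838234975935 lid 72.78982091299706
[-1.85  0.06  0.3 ] [-0.    0.02 -0.01] tcp [ 68.7 118.6 253.3] F [-0.5 -0.5  1.1] t 12.32
```

```bash
python3 - <<'E'
from h import *
im,d=grab_frame("scene"); P=(cloud("scene",d)-C)@RC*1000
h=cv2.cvtColor(im,cv2.COLOR_RGB2HSV)
a=(P[...,1]>20)&(P[...,1]<220)&(P[...,2]>140)&(P[...,0]>-100)&(P[...,0]<130)&(d>0)
k=a&(h[...,1]>150)&(h[...,2]<190)&(h[...,0]<14)&(abs(P[...,1]-120)<40)
print(k.sum(), P[k].min(0),P[k].max(0),np.median(P[k],0))
y=a&(h[...,0]>15)&(h[...,0]<40)&(h[...,2]>120)
q=P[y]; print(len(q)); 
if len(q)>10:
    c=np.median(q,0); w=np.linalg.svd(q[abs(q-c).max(1)<90]-c,full_matrices=0)[2]; print(c,w[2])
u,v=proj("scene",ch([40,120,210]))[0].astype(int)
cv2.imwrite("pics/s4.png",cv2.resize(im[max(0,v-75):v+75,u-100:u+100,::-1],(800,600)))
E
```

```text
707 [-99.23578986  80.04581136 233.89714792] [109.75521937 159.90134961 585.94650114] [ 38.16301743 116.25712751 538.65596807]
3236
[ 19.96199435 168.96686083 203.06658857] [-0.76848615  0.00082207 -0.63986589]
```

View pics/s4.png

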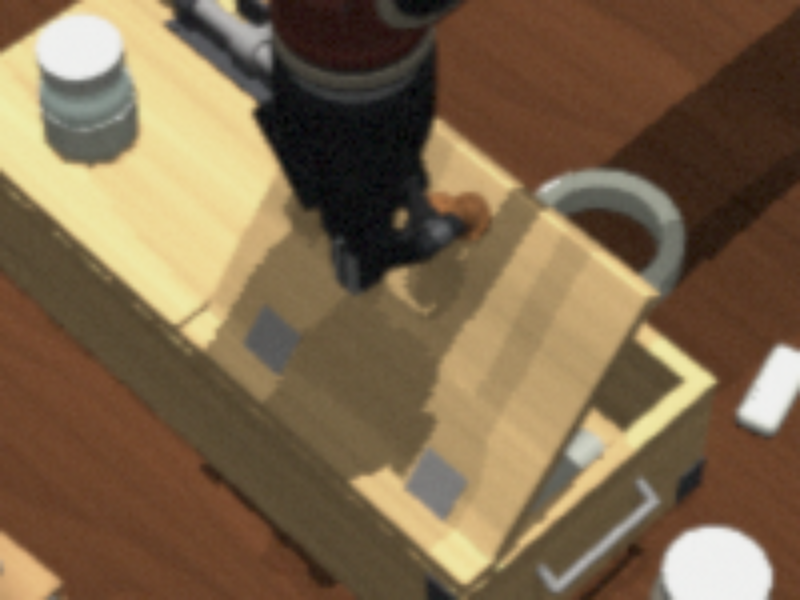

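The lid stopped at about 50° (plane normal), and the knob had slipped from the fingers on the far side. The lid holds there. I go over the front edge with shut fingers and push the lid's underside instead.

>>> jog_arm(targets=[[[0,0.06,-1.0],[0,0,0],0],[[0,0.06,-2.0],[0,0,0],0],[[2.0,0.06,-2.0],[0,0,0],0],[[4.2,0.06,-2.0],[0,0,0],0],[[6.2,0.06,-2.0],[0,0,0],0],[[6.4,0.06,-1.0],[0,0,0],0],[[6.4,0.06,0.7],[0,0,0],0],[[6.4,0.06,0.7],[0,0,0],0]])

```text
time: 13.38
tool_pos: [0.4974, 0.052, 0.2307]
tool_rot: [-0.003, 0.013, 1.0, 0.0]
contact_force: [0.3, -0.0, 0.7]
gripper_width: 0.0
grasp_force: 0.0
```

```bash
python3 - <<'E'
from h import *
go([59,120,265])
im,d=grab_frame("scene"); P=(cloud("scene",d)-C)@RC*1000
h=cv2.cvtColor(im,cv2.COLOR_RGB2HSV)
y=(P[...,1]>20)&(P[...,1]<220)&(P[...,2]>140)&(P[...,0]>-100)&(P[...,0]<130)&(d>0)&(h[...,0]>15)&(h[...,0]<40)&(h[...,2]>120)
q=P[y];c=np.median(q,0); w=np.linalg.svd(q[abs(q-c).max(1)<90]-c,full_matrices=0)[2]; print(c,w[2],q[:,2].max())
E
```

```text
[-6.16 -0.02 -1.41] [ 0.   -0.05 -0.  ] tcp [-95.3 120.5 230.7] F [ 0.3 -0.   0.7] t 13.38
[ 20.78419557 135.44249862 198.55446189] [ 0.77584464 -0.00331944  0.63091527] 547.1692428442769
```

>>> jog_arm(targets=[[[-1.5,0,0],[0,0,0],0],[[-2.1,0,0],[0,0,0],0],[[-2.7,0,-0.2],[0,0,0],0],[[-3.3,0,-0.5],[0,0,0],0],[[-3.9,0,-0.8],[0,0,0],0],[[-4.5,0,-1.0],[0,0,0],0],[[-5.0,0,-1.2],[0,0,0],0],[[-5.0,0,-1.2],[0,0,0],0]])

```text
time: 14.42
tool_pos: [0.6263, 0.0487, 0.2651]
tool_rot: [0.001, 0.013, 1.0, 0.0]
contact_force: [1.1, 0.2, -0.9]
gripper_width: -0.001
grasp_force: 0.0
```

```bash
cat > lid.py <<'E'
from h import *
go([59,120,265])
def plane(n,g):
    im,d=grab_frame(n); P=(cloud(n,d)-C)@RC*1000; h=cv2.cvtColor(im,cv2.COLOR_RGB2HSV)
    y=(P[...,1]>10)&(P[...,1]<225)&(P[...,2]>150)&(P[...,2]<300)&(P[...,0]>-60)&(P[...,0]<130)&(d>0)&(h[...,0]>12)&(h[...,0]<40)
    q=P[y]; c=np.median(q,0); 
    for i in range(3):
        w=np.linalg.svd(q-c,full_matrices=0)[2][2]; q=q[abs((q-c)@w)<8]; c=q.mean(0)
    w*=np.sign(w[0]); print(n,len(q),c.round(),w.round(3),"lid deg",np.degrees(np.arctan2(w[0],w[2])),q[:,2].max()); return im
im=plane("scene",0)
E
python3 lid.py
```

```text
[-1.01 -0.02  0.01] [ 0.    0.02 -0.  ] tcp [ 33.7 120.4 265.1] F [ 1.1  0.2 -0.9] t 14.43
scene 3530 [ 68. 128. 227.] [ 0.987 -0.003  0.162] lid deg 80.68273758241719 295.46336332109564
```

>>> jog_arm(targets=[[[-0.4,0,0],[0,0,0],0],[[-0.8,0,0],[0,0,0],0],[[-1.08,0,0],[0,0,0],0],[[-1.08,0,0],[0,0,0],0]])

```text
time: 14.98
tool_pos: [0.6529, 0.048, 0.2633]
tool_rot: [0.0, 0.013, 1.0, 0.0]
contact_force: [0.3, 0.5, -0.0]
gripper_width: -0.001
grasp_force: 0.0
```

```bash
python3 lid.py
```

```text
[ 0.05 -0.01 -0.07] [ 0.    0.01 -0.  ] tcp [ 60.3 120.4 263.3] F [ 0.3  0.5 -0. ] t 14.97
scene 2780 [ 84. 130. 234.] [ 1.    -0.002  0.02 ] lid deg 88.83880436564716 297.4870828737018
```

The lid stands at 89°. I retreat straight back to the front, then up.

>>> jog_arm(targets=[[[1.0,0,0],[0,0,0],0],[[3.0,0,-0.3],[0,0,0],0],[[5.0,0,-1.0],[0,0,0],0],[[6.5,0,-1.5],[0,0,0],0],[[7.5,0,-1.5],[0,0,0],0],[[7.5,0,-1.5],[0,0,0],0]])

```text
time: 15.78
tool_pos: [0.4641, 0.0529, 0.3015]
tool_rot: [0.001, 0.013, 1.0, -0.0]
contact_force: [1.1, -0.3, 0.3]
gripper_width: -0.001
grasp_force: 0.0
```

```bash
cat >> lid.py <<'E'
im2,_=grab_frame("top")
cv2.imwrite("pics/end.png",np.hstack([cv2.resize(im[70:370,140:440,::-1],(400,400)),cv2.resize(im2[90:390,200:600,::-1],(400,300)) if 0 else cv2.resize(im2[110:360,200:550,::-1],(400,400))]))
E
python3 lid.py
```

```text
[-7.5  -0.02  1.48] [-0.    0.02 -0.  ] tcp [-128.6  120.6  301.5] F [ 1.1 -0.3  0.3] t 15.78
scene 2772 [ 84. 129. 234.] [ 1.    -0.003  0.019] lid deg 88.88590884826768 297.32870105596214
```

View pics/end.png

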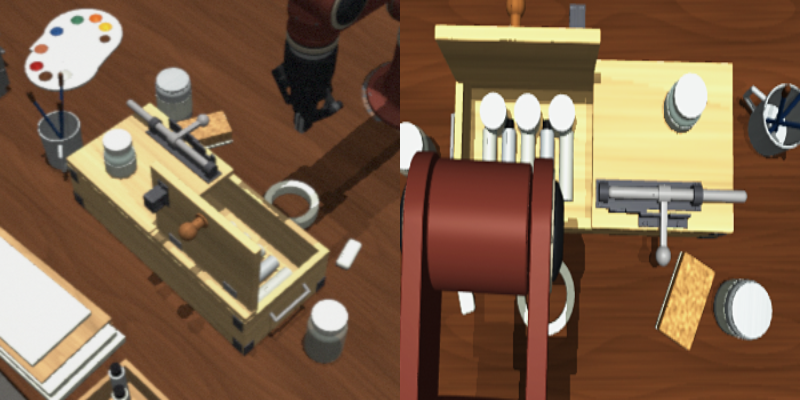

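The lid stands upright by itself. The bolt is back with its handle down at px (663,255), and the other things are undisturbed.

```bash
python3 -c "
from plant import *
print(job_done())"
```

```text
the job is handed in; nothing more can be done
None
```

The job is handed in at about 16 s: the bolt is drawn back about 64 mm with its handle down in the open notch, the lid stands by itself at about 89°, and the jars, mug and other things look undisturbed; the knob slipped from the grip at about 50°, so I finished by pushing the lid from its underside.

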